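Find the knife with the loose handle and put it out of use

ROBOT

A 7-joint arm with a two-finger parallel gripper is mounted at the origin on the work surface. World frame = base frame: x ahead of the robot, y to its left, z up, the work surface at z = 0. Lengths are in mm, angles in rad, forces in N, time in s.
With the tool pointing down it reaches from about 400 to 925 mm from the base axis. Payload 5.6 kg.
Tool frame: the origin (TCP) lies midway between the tips of the shut fingers; the grasp point (between the pads) lies 19 mm behind it (bot.hold_point_z is the distance from the TCP to the grasp point, in mm); z points along the fingers, y is the line along which they close (so a half turn about z gives the same grasp; the last joint's range is limited). The gripper opens to 85 mm and grips with 20 to 120 N. Pads are 22 mm wide; open, the fingers measure 114 mm over their backs; the gripper's body (76 mm by 85 mm) begins 54 mm behind the grasp point. The pads swing forward as they close: fully open they stand 13 mm farther back than shut.
Start: joints at [1.144, 0.468, -0.012, 1.603, 0.006, 1.071, -0.056], TCP at [243.351, -602.734, 231.29] pointing down, gripper open.
Joint ranges: [-2.53, 2.53], [-0.31, 2.02], [-1.57, 1.55], [0.28, 2.44], [-1.29, 4.43], [0.15, 1.84], [-2.92, 2.92]. Speed limits (rad/s): [2.57, 2.57, 3.14, 3.14, 3.14, 3.14, 3.14].

INTERFACE

Orientations are given as [roll, pitch, yaw] about the fixed x, y, z axes, in that order (R = Rz(yaw) Ry(pitch) Rx(roll)).
In Python, from bench import bot gives the robot as it stands. The module is installed in compiled form; this text tells all that it offers.
- The arm moves only by the tool drive_tool, never from a script. Its argument "moves" is a list of rows, each a list of 3 entries, a list of its own where there are three numbers: the shift along the world's x, y, z in cm, then the turn, a rotation vector about the world's x, y, z in rad, then the closure, from 0 (fully open) to 1 (shut). A call has 1 to 10 rows; each row is the pose to reach, as a shift and turn from the pose commanded when the call began; what a row does not reach only later rows make up. A row lasts 1/10 s, in which the tool goes at most 50 mm and 8.59 degrees, less where a joint would pass 70% of its speed; a pose out of reach is approached as far as the arm can. A call with a gripper value outside its range is refused whole. The fingers move at their own pace and stop on an object; "force" is the grip in N (left out, the last holds). Time passes only in rows, so rows that repeat a pose let the fingers close. It gives the time, the measured TCP pose, the force, the opening and the grip force at its end, in the units of the state.
- bot.observe(): the state, without advancing time (a new reading comes with each control period).
- bot.camera(name): name is "scene" or "top"; returns (picture, depth): 420x560x3 uint8, red, green, blue; 420x560 float32, mm along the optical axis (not along the pixel's ray), 0 where there is no reading.
- bot.camera_info(name): a dict with "fx", "fy", "cx", "cy" (pixels), "extrinsics" (4x4, takes a point from camera to world coordinates). Camera axes: x right, y down, z forward; pixel columns grow to the right and rows downward; lengths in mm; the calibration is good to about 2 mm. A picture is of the moment at which its call begins. camera_info takes no time and is no camera call.
- bot.job_done(): hands the job in; it is judged then, once.
The state is a dict: "clock": time; "joint_positions": joint angles; "qd": joint speeds; "joint_efforts": joint torques, N m; "ee_pos": TCP position; "tool_rot": TCP orientation; "contact_force": force on the tool from outside, world axes, zero at the start; "torque": the same for the moment, N m; "opening": opening from 0.0 (shut) to 1.0 (fully open); "grasp_force": force on a finger pad.
Only numpy, scipy, OpenCV 4.12 (cv2) and the standard library are available. Lean on these libraries where they do the work, as an engineer would, in place of code of your own. Each camera call takes 0.05 s, during which the arm holds its last target. There are 200 camera calls.

TASK

One of the three kitchen knives standing in the black block has a loose handle. Wiggle the handles along the row, first to the robot's left and then to its right, to feel which one has play, and leave the loose one leaning over to the right. Then stand the red stand upright on the bench, close in front of that knife, on the robot's side of the block, and let go of it.

Things in the scene. Friction and masses are not known exactly. Their poses are not given: they have to be found in the camera images.
- white_handle (a point): Foot of the white knife handle (leftmost to the robot), on its pivot, 100 mm above the bench; fixed. All handles: top 100 mm above here (lowest 18 mm bare blade), 18 mm thick along the row, 26 mm across it; the top 12 mm is 19 by 30. Axes: x across the row, away from the robot's side; y along the row to the robot's left; z up the handle, leaning with it. Exactly one handle is loose, varying from run to run; colour tells nothing.
- yellow_handle (a point): Foot of the yellow knife handle (middle), on its pivot, 100 mm above the bench; fixed. Axes as for white. The loose handle leans up to 14 degrees (25 mm at its top) either way along the row, with about 1 N at the top, stops there and stays where it is left; lean it at least 7 degrees each way. The two sound ones give under 2 degrees, then stop hard. All start upright and none can be drawn out.
- blue_handle (a point): Foot of the blue knife handle (rightmost to the robot), on its pivot, 100 mm above the bench; fixed. Axes as for white. The black block is fixed, 330 mm long, 70 mm deep and 100 mm high; the three handles stand 120 mm apart in a straight row along the middle of its top, the row roughly across the robot's view.
- red_stand: Loose stand, 210 mm tall, about 0.25 kg: black disc foot 60 mm across, 12 mm thick; 12 mm black rod; red upright round head to grip, 28 mm across, 147 to 210 mm above the underside. Origin: centre of the underside; z up. It starts upright on the bench left or right of the block; a green stand of the same shape, not wanted, is on the other side.

How it is judged (in metres and radians):
On the way, in this order (a step that is already met when the one before it is completed fails the run):
1. the loose handle is leant at least 7 degrees to the robot's left (angle between any of white_handle, yellow_handle, blue_handle's own y axis and vertical above 1.691 rad), for 0.1 s.
2. then at least 7 degrees to the robot's right (angle between any of white_handle, yellow_handle, blue_handle's own y axis and vertical below 1.451 rad), for 0.1 s.
At the end, for the whole second after the job is handed in: Loose handle leaning 7 degrees or more to the robot's right; red stand still, upright (within 6 degrees) on the bench, its centre over 40 mm to the robot's side of the row, within 125 mm (from above) of the loose handle's foot and over 110 mm from the other two feet (((angle between white_handle's own y axis and vertical below 1.451 rad and horizontal distance between red_stand and white_handle below 0.125 m and x of red_stand in the frame of white_handle below -0.04 m and horizontal distance between red_stand and yellow_handle above 0.11 m and horizontal distance between red_stand and blue_handle above 0.11 m) or (angle between yellow_handle's own y axis and vertical below 1.451 rad and horizontal distance between red_stand and yellow_handle below 0.125 m and x of red_stand in the frame of yellow_handle below -0.04 m and horizontal distance between red_stand and white_handle above 0.11 m and horizontal distance between red_stand and blue_handle above 0.11 m) or (angle between blue_handle's own y axis and vertical below 1.451 rad and horizontal distance between red_stand and blue_handle below 0.125 m and x of red_stand in the frame of blue_handle below -0.04 m and horizontal distance between red_stand and white_handle above 0.11 m and horizontal distance between red_stand and yellow_handle above 0.11 m)) and height (world z) of red_stand below 0.01 m and angle between red_stand's own z axis and vertical below 0.1 rad and linear speed of red_stand below 0.02 m/s); the robot touches nothing.
It fails at once if the red stand is tipped over (angle between red_stand's own z axis and vertical above 0.7 rad).
It also fails if it takes over 64 s, if anything falls off the work surface, if the arm or the gripper's body presses on something with over 40 N, if the wrist force passes 120 N, or if a joint passes its speed limit or range.

## Working session

There is one attempt and no reset: what is moved stays moved. The work goes in short steps, Python scripts to look and compute and a tool call to move; the robot and the scene stay as the last step left them, time stands still between calls to the robot, and variables do not carry over. Pictures are saved under pics/ and viewed, at most 10 in all, crops included, and the job is handed in when it is done.

Besides the shell and the picture viewer there is one more tool, called after "Emit:" by a JSON object that holds its "api" and its "payload", one argument or row to a line. drive_tool: Moves the arm, as the interface text tells. Its arguments: {"type":"object","properties":{"moves":{"type":"array"},"force":{"type":"number"}},"required":["moves"]}

```bash
mkdir -p pics; cat > h.py <<'E'
import numpy as np,cv2
from bench import bot
def grab(n,f=None):
    p,d=bot.camera(n)
    if f: cv2.imwrite('pics/'+f,p[:,:,::-1])
    return p,d
def pts(d,n):
    i=bot.camera_info(n); v,u=np.mgrid[:d.shape[0],:d.shape[1]]
    c=np.stack([(u-i['cx'])/i['fx']*d,(v-i['cy'])/i['fy']*d,d,np.ones_like(d)],-1)
    return (c@np.array(i['extrinsics']).T)[...,:3]
E
python3 - <<'E'
from h import *
s=bot.observe(); print(s)
for n in('scene','top'):
    p,d=grab(n,n+'0.png'); np.savez(n+'0.npz',p=p,d=d); print(bot.camera_info(n))
E
```

```text
{'clock': 0.0, 'joint_positions': array([ 1.14400917,  0.4683593 , -0.01161168,  1.60364993,  0.00599045,
        1.07140052, -0.05630467]), 'qd': array([ 0.00054835, -0.00042901, -0.00034802,  0.00097217,  0.00067497,
       -0.00181532,  0.00097673]), 'joint_efforts': array([ 1.47895939e-04, -5.32385123e+01,  2.13771412e-02, -2.51305372e+01,
        1.13708986e-02,  7.84499949e-03, -8.90190279e-06]), 'ee_pos': array([ 243.11211726, -602.20814473,  230.33904516]), 'tool_rot': array([-3.13981375e+00,  1.12320742e-04,  3.83722078e-01]), 'contact_force': array([ 0.03175702,  0.14506784, -0.05288972]), 'torque': array([-0.07267365,  0.01756799,  0.00589727]), 'grasp_force': 0.0, 'opening': 0.9988185364289202}
{'fx': 421.15496858319443, 'fy': 421.15496858319443, 'cx': 279.036761645365, 'cy': 212.69913206477133, 'extrinsics': array([[-1.87036525e-01,  6.80775356e-01, -7.08210599e-01,
         1.21191973e+03],
       [ 9.82236443e-01,  1.40705296e-01, -1.24151479e-01,
         1.41123943e+02],
       [ 1.51297146e-02, -7.18851121e-01, -6.94999394e-01,
         7.49033090e+02],
       [ 0.00000000e+00,  0.00000000e+00,  0.00000000e+00,
         1.00000000e+00]])}
{'fx': 511.1076770012569, 'fy': 511.1076770012569, 'cx': 277.8146518980453, 'cy': 199.54107179788497, 'extrinsics': array([[-6.22950168e-03, -9.94153379e-01,  1.07797270e-01,
         4.31908196e+02],
       [-9.99788319e-01,  8.30587895e-03,  1.88236178e-02,
         9.77362593e+00],
       [-1.96089143e-02, -1.07657190e-01, -9.93994678e-01,
         1.22951444e+03],
       [ 0.00000000e+00,  0.00000000e+00,  0.00000000e+00,
         1.00000000e+00]])}
```

View pics/scene0.png

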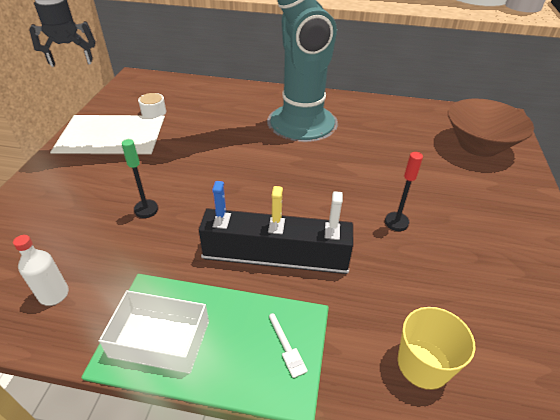

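View pics/top0.png

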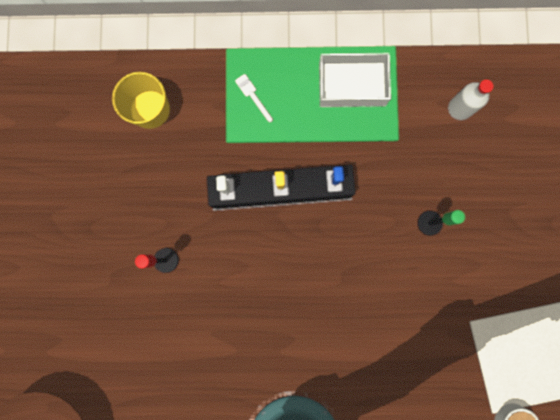

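The scene view looks back at the robot: white handle near (335,210), yellow (277,208), blue (219,200), red stand (405,190), green stand on the other side. In the top view the row runs along y≈180, and the red stand's foot is at (166,260) with its head at (142,262).

```bash
python3 - <<'E'
from h import *
for n in('top','scene'):
    z=np.load(n+'0.npz'); P=pts(z['d'],n); h=cv2.cvtColor(z['p'],cv2.COLOR_RGB2HSV).astype(int); H,S,V=h[...,0],h[...,1],h[...,2]
    X,Y,Z=P[...,0],P[...,1],P[...,2]
    box=(X>380)&(X<800)&(abs(Y)<450)
    M={'red':((H<6)|(H>174))&(S>150)&(V>90)&box&(Z>100),'blue':(H>100)&(H<130)&(S>130)&box&(Z>130),'yel':(H>18)&(H<33)&(S>120)&box&(Z>130)&(Y<200),
     'whi':(S<60)&(V>120)&box&(Z>130),'green':(H>45)&(H<80)&(S>120)&box&(Z>120),'block':box&(V<60)&(Z>94)&(Z<106),'foot':(Z>8)&(Z<17)&(V<60)&box&(Y>150)}
    for k,m in M.items():
        q=P[m]
        if len(q)<5: print(n,k,len(q)); continue
        t=q[q[:,2]>np.percentile(q[:,2],98)-8]
        print(n,k,len(q),'med',np.median(q,0).round(),'min',np.percentile(q,2,0).round(),'max',np.percentile(q,98,0).round(),'top',t.mean(0).round())
    m=M['block']; r=cv2.minAreaRect(P[m][:,:2].astype(np.float32)); print(r)
E
```

```text
top red 390 med [430. 291. 182.] min [ 410. -424.  158.] max [796. 313. 212.] top [422. 296. 229.]
top blue 147 med [593. -93. 199.] min [ 581. -102.  151.] max [610. -84. 203.] top [594. -92. 208.]
top yel 153 med [584.  25. 199.] min [432.  10. 145.] max [ 601.   35. 1230.] top [ 432.   10. 1230.]
top whi 411 med [570.  10. 199.] min [ 432. -414.  131.] max [ 789.  153. 1230.] top [ 432.   10. 1230.]
top green 256 med [ 503. -319.  208.] min [ 432. -338.  159.] max [ 517.   10. 1230.] top [ 432.   10. 1230.]
top block 3103 med [586.   8.  99.] min [ 547. -134.   95.] max [626. 183. 104.] top [586.  22. 100.]
top foot 168 med [433. 296.  11.] min [408. 274.   8.] max [448. 321.  16.] top [431. 297.  12.]
((546.0382690429688, -1.955841064453125), (174.132568359375, 630.11279296875), 7.59633731842041)
scene red 560 med [435. 294. 170.] min [ 416. -421.  150.] max [799. 314. 209.] top [426. 302. 207.]
scene blue 289 med [608. -90. 177.] min [587. -99. 133.] max [611. -83. 200.] top [601. -91. 198.]
scene yel 220 med [600.  29. 167.] min [576.  19. 133.] max [603.  37. 198.] top [594.  29. 195.]
scene whi 489 med [593. 142. 158.] min [ 503. -415.  131.] max [799. 156. 203.] top [572.  89. 199.]
scene green 275 med [ 516. -322.  182.] min [ 503. -336.  150.] max [ 521. -313.  210.] top [ 512. -325.  207.]
scene block 2026 med [595.  -6.  99.] min [ 551. -133.   95.] max [631. 185. 101.] top [592.  11.  99.]
scene foot 177 med [426. 295.  11.] min [402. 159.   8.] max [613. 327.  17.] top [440. 289.  11.]
((550.7882080078125, -1.25335693359375), (173.24899291992188, 642.3046264648438), 7.401484966278076)
```

```bash
python3 - <<'E'
from h import *
for n in('top','scene'):
    z=np.load(n+'0.npz'); P=pts(z['d'],n); X,Y,Z=P[...,0],P[...,1],P[...,2]
    for k,y in(('b',-92),('y',28),('w',147)):
        m=(X>550)&(X<630)&(abs(Y-y)<30)&(Z>(194 if n=='top' else 130))&(Z<206)
        q=P[m]; print(n,k,len(q),q.mean(0).round(1),np.percentile(q,3,0).round(),np.percentile(q,97,0).round())
    m=(abs(X-430)<40)&(abs(Y-297)<40)
    q=P[m&(Z>203)&(Z<216)]; print('head',len(q),q.mean(0).round(1))
    q=P[m&(Z>8)&(Z<17)]; print('foot',cv2.minEnclosingCircle(q[:,:2].astype(np.float32)))
    q=P[m&(Z>60)&(Z<140)]; print('rod',len(q),q.mean(0).round(1))
E
```

```text
top b 130 [595.6 -92.9 199.1] [ 583. -102.  195.] [609. -84. 202.]
top y 129 [587.2  26.3 198.9] [574.  18. 195.] [601.  35. 202.]
top w 129 [578.9 145.6 198.8] [565. 137. 195.] [593. 154. 203.]
head 152 [421.8 301.8 209.1]
foot ((422.17047119140625, 301.840576171875), 29.750516891479492)
rod 33 [422.3 297.7  88.3]
scene b 333 [603.7 -89.8 172.8] [587. -99. 134.] [611. -83. 200.]
scene y 299 [596.6  28.7 174.4] [578.  20. 134.] [603.  37. 200.]
scene w 315 [588.3 146.8 173.9] [570. 138. 133.] [595. 156. 200.]
head 94 [425.7 302.7 207.6]
foot ((423.8717956542969, 303.49053955078125), 30.60312843322754)
rod 138 [426.4 302.5 101.3]
```

Emit:
{"api": "drive_tool", "payload": {
  "moves": [
    [[0,0,4.5],[0,0,0],0.45],
    [[3.3,4.5,4.5],[0,0,-0.12],0.45],
    [[6.1,8.6,4.5],[0,0,-0.25],0.45],
    [[9,12.7,4.5],[0,0,-0.32],0.45],
    [[11.8,16.8,4.5],[0,0,-0.32],0.45],
    [[14.6,20.9,4.5],[0,0,-0.32],0.45],
    [[17.5,25,4.5],[0,0,-0.32],0.45],
    [[20.5,29.5,4.5],[0,0,-0.32],0.45],
    [[23,33.5,4.5],[0,0,-0.32],0.45],
    [[26,37.6,4.5],[0,0,-0.32],0.45]
  ],
  "force": 20
}}

```text
clock: 1.1
ee_pos: [499.5, -230.6, 276.1]
tool_rot: [-3.142, 0.001, 0.064]
contact_force: [0.8, -0.1, 0.7]
opening: 0.552
grasp_force: 0.0
```

Emit:
{"api": "drive_tool", "payload": {
  "moves": [
    [[3,4.3,0],[0,0,0],0.45],
    [[6,8.6,0],[0,0,0],0.45],
    [[9,13,0],[0,0,0],0.45],
    [[9.6,13.8,0],[0,0,0],0.45],
    [[9.6,13.8,-1],[0,0,0],0.45],
    [[9.6,13.8,-5],[0,0,0],0.45],
    [[9.6,13.8,-9],[0,0,0],0.45],
    [[9.6,13.8,-11.1],[0,0,0],0.45],
    [[9.6,13.8,-11.1],[0,0,0],0.45],
    [[9.6,13.8,-11.1],[0,0,0],0.45]
  ]
}}

```text
clock: 2.1
ee_pos: [594.7, -96.1, 165.3]
tool_rot: [3.141, 0.001, 0.062]
contact_force: [0.6, -0.5, -0.0]
opening: 0.554
grasp_force: 0.0
```

Emit:
{"api": "drive_tool", "payload": {
  "moves": [
    [[0,1.0,0],[0,0,0],0.45],
    [[0,1.6,0],[0,0,0],0.45],
    [[0,1.8,0],[0,0,0],0.45],
    [[0,1.9,0],[0,0,0],0.45],
    [[0,2.0,0],[0,0,0],0.45],
    [[0,2.0,0],[0,0,0],0.45]
  ]
}}

```text
clock: 2.7
ee_pos: [596.0, -77.7, 166.9]
tool_rot: [3.137, -0.003, 0.062]
contact_force: [-0.2, -6.9, 1.9]
opening: 0.552
grasp_force: 3.5
```

Emit:
{"api": "drive_tool", "payload": {
  "moves": [
    [[0,0.15,0],[0,0,0],0.45],
    [[0,0.3,0],[0,0,0],0.45],
    [[0,0.3,0],[0,0,0],0.45]
  ]
}}

```text
clock: 3.0
ee_pos: [596.1, -77.3, 167.0]
tool_rot: [3.134, -0.003, 0.061]
contact_force: [0.3, -11.9, 2.4]
opening: 0.548
grasp_force: 6.0
```

Emit:
{"api": "drive_tool", "payload": {
  "moves": [
    [[0,-1.7,0],[0,0,0],0.45],
    [[0,-1.8,2],[0,0,0],0.45],
    [[0,-1.8,6],[0,0,0],0.45],
    [[-0.2,2,6.5],[0,0,0],0.45],
    [[-0.5,6,6.5],[0,0,0],0.45],
    [[-0.9,10.2,6.5],[0,0,0],0.45],
    [[-0.9,10.2,5.5],[0,0,0],0.45],
    [[-0.9,10.2,2],[0,0,0],0.45],
    [[-0.9,10.2,-0.1],[0,0,0],0.45],
    [[-0.9,10.2,-0.1],[0,0,0],0.45]
  ]
}}

```text
clock: 4.0
ee_pos: [584.0, 30.2, 161.6]
tool_rot: [-3.141, 0.006, 0.064]
contact_force: [-0.4, 0.4, 0.5]
opening: 0.552
grasp_force: 0.0
```

Yellow centre is about y=27, so contact should come after about 11 mm.

Emit:
{"api": "drive_tool", "payload": {
  "moves": [
    [[0,0.8,0],[0,0,0],0.45],
    [[0,1.2,0],[0,0,0],0.45],
    [[0,1.5,0],[0,0,0],0.45],
    [[0,1.5,0],[0,0,0],0.45]
  ]
}}

```text
clock: 4.4
ee_pos: [587.0, 42.0, 165.5]
tool_rot: [3.137, -0.001, 0.062]
contact_force: [-0.4, -8.2, -1.6]
opening: 0.548
grasp_force: 4.0
```

Emit:
{"api": "drive_tool", "payload": {
  "moves": [
    [[0,0.15,0],[0,0,0],0.45],
    [[0,0.3,0],[0,0,0],0.45],
    [[0,0.3,0],[0,0,0],0.45]
  ]
}}

```text
clock: 4.7
ee_pos: [587.0, 42.4, 165.5]
tool_rot: [3.134, -0.001, 0.06]
contact_force: [1.1, -11.9, -1.0]
opening: 0.552
grasp_force: 6.4
```

Yellow stops hard too; the white one should be loose. I'll go on to it.

Emit:
{"api": "drive_tool", "payload": {
  "moves": [
    [[0,-1.7,0],[0,0,0],0.45],
    [[0,-1.8,2],[0,0,0],0.45],
    [[0,-1.8,6],[0,0,0],0.45],
    [[-0.2,2,6.5],[0,0,0],0.45],
    [[-0.5,6,6.5],[0,0,0],0.45],
    [[-0.9,9.9,6.5],[0,0,0],0.45],
    [[-0.9,9.9,5.5],[0,0,0],0.45],
    [[-0.9,9.9,2],[0,0,0],0.45],
    [[-0.9,9.9,0],[0,0,0],0.45],
    [[-0.9,9.9,0],[0,0,0],0.45]
  ]
}}

```text
clock: 5.7
ee_pos: [575.7, 147.2, 162.5]
tool_rot: [3.141, 0.004, 0.064]
contact_force: [-0.9, -0.0, -0.2]
opening: 0.548
grasp_force: 0.0
```

Emit:
{"api": "drive_tool", "payload": {
  "moves": [
    [[0,0.8,0],[0,0,0],0.45],
    [[0,1.2,0],[0,0,0],0.45],
    [[0,1.5,0],[0,0,0],0.45],
    [[0,1.5,0],[0,0,0],0.45]
  ]
}}

```text
clock: 6.1
ee_pos: [577.7, 163.4, 165.5]
tool_rot: [-3.141, -0.002, 0.065]
contact_force: [-0.2, -0.3, 0.0]
opening: 0.549
grasp_force: 0.0
```

Emit:
{"api": "drive_tool", "payload": {
  "moves": [
    [[0,0.3,0],[0,0,0],0.45],
    [[0,0.6,0],[0,0,0],0.45],
    [[0,0.9,0],[0,0,0],0.45],
    [[0,1.1,0],[0,0,0],0.45],
    [[0,1.2,0],[0,0,0],0.45],
    [[0,1.2,0],[0,0,0],0.45],
    [[0,1.2,0],[0,0,0],0.45]
  ]
}}

```text
clock: 6.8
ee_pos: [577.1, 174.6, 164.2]
tool_rot: [-3.141, 0.0, 0.064]
contact_force: [0.8, 0.6, 0.1]
opening: 0.554
grasp_force: 0.0
```

```bash
python3 - <<'E'
from h import *
p,d=grab('scene'); cv2.imwrite('pics/a.png',cv2.resize(p[130:300,180:400,::-1],None,fx=3,fy=3))
E
```

```text
(no output)
```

View pics/a.png

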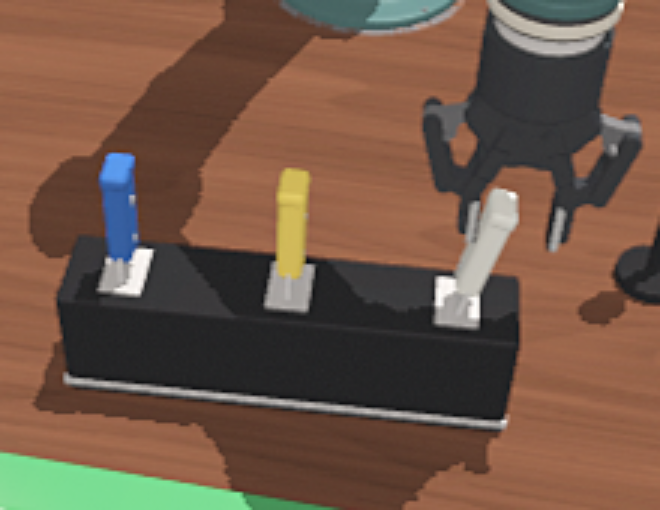

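White leans clearly to the robot's left (head at crop (505,205), foot at (460,300)); it is the loose one. Now to the right.

Emit:
{"api": "drive_tool", "payload": {
  "moves": [
    [[0,-2,0],[0,0,0],0.45],
    [[0,-3.5,0],[0,0,0],0.45],
    [[0,-4.2,0],[0,0,0],0.45],
    [[0,-4.7,0],[0,0,0],0.45],
    [[0,-5.1,0],[0,0,0],0.45],
    [[0,-5.4,0],[0,0,0],0.45],
    [[0,-5.6,0],[0,0,0],0.45],
    [[0,-5.7,0],[0,0,0],0.45],
    [[0,-5.7,0],[0,0,0],0.45]
  ]
}}

```text
clock: 7.75
ee_pos: [577.1, 117.5, 164.2]
tool_rot: [3.141, 0.0, 0.064]
contact_force: [0.3, 1.0, 0.8]
opening: 0.551
grasp_force: 0.1
```

```bash
python3 - <<'E'
from h import *
p,d=grab('scene'); cv2.imwrite('pics/b.png',cv2.resize(p[130:300,180:400,::-1],None,fx=3,fy=3))
E
```

```text
(no output)
```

View pics/b.png

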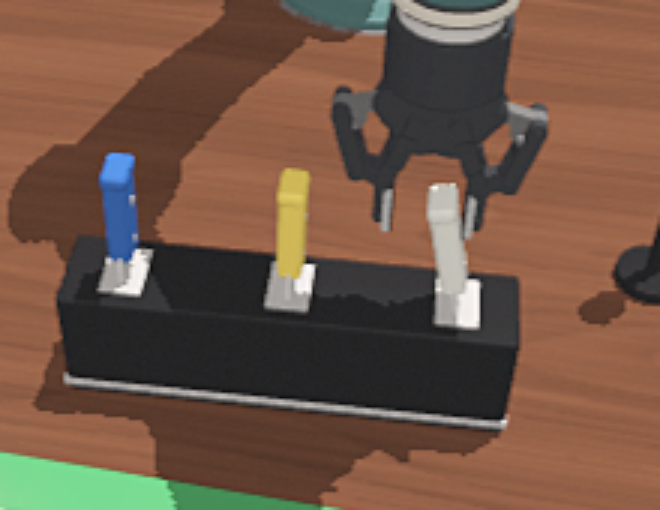

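White now leans to the robot's right (head at crop (443,195), foot (458,300)). Nudge slightly, back off, lift and go over to the red stand.

Emit:
{"api": "drive_tool", "payload": {
  "moves": [
    [[0,-0.2,0],[0,0,0],0.45],
    [[0,-0.2,0],[0,0,0],0.45],
    [[0,0.6,0],[0,0,0],0.45],
    [[0,0.8,0],[0,0,0],0.45],
    [[0,0.8,3],[0,0,0],0.45],
    [[0,0.8,7],[0,0,0],0.45],
    [[-1,2,11],[0,0,0],0.2],
    [[-4,5.2,11],[0,0,0],0],
    [[-7,8.7,11],[0,0,0],0],
    [[-10,12.2,11],[0,0,0],0]
  ]
}}

```text
clock: 8.8
ee_pos: [475.9, 240.6, 274.8]
tool_rot: [-3.141, -0.001, 0.063]
contact_force: [1.2, 0.8, -0.7]
opening: 1.0
grasp_force: 0.0
```

Emit:
{"api": "drive_tool", "payload": {
  "moves": [
    [[-3,3.5,0],[0,0,0],0],
    [[-5.3,6.1,0],[0,0,0],0],
    [[-5.3,6.1,0],[0,0,0],0],
    [[-5.3,6.1,0],[0,0,0],0]
  ]
}}

```text
clock: 9.2
ee_pos: [423.7, 300.9, 274.4]
tool_rot: [3.141, -0.0, 0.066]
contact_force: [0.9, -0.7, -0.9]
opening: 0.999
grasp_force: 0.0
```

```bash
python3 - <<'E'
from h import *
print(bot.observe()['ee_pos'])
for n in('top','scene'):
    p,d=grab(n); P=pts(d,n); X,Y,Z=P[...,0],P[...,1],P[...,2]
    S=p.astype(int); w=(S.max(-1)-S.min(-1)<50)&(S.min(-1)>90)
    for a,b in((185,206),(140,150)):
        q=P[(X>550)&(X<610)&(Y>80)&(Y<190)&(Z>a)&(Z<b)&w]; print(n,len(q),q.mean(0).round(1) if len(q) else '')
    q=P[(abs(X-425)<40)&(abs(Y-300)<40)&(Z>100)&(Z<216)]; print(len(q),q.mean(0).round(1))
E
```

```text
[423.70270367 300.94654056 274.4349047 ]
top 139 [580.6 123.7 195.6]
top 9 [572.6 140.7 144.2]
16 [413.6 295.7 190. ]
scene 119 [585.5 124.8 194.4]
scene 38 [590.1 138.4 144.4]
435 [429.9 301.9 173.4]
```

Lean is about 13° to the right. Now the grasp.

Emit:
{"api": "drive_tool", "payload": {
  "moves": [
    [[0,0.1,-2],[0,0,0],0],
    [[0,0.1,-5],[0,0,0],0],
    [[0,0.1,-8],[0,0,0],0],
    [[0,0.1,-10],[0,0,0],0],
    [[0,0.1,-11.3],[0,0,0],0],
    [[0,0.1,-11.3],[0,0,0],0],
    [[0,0.1,-11.3],[0,0,0],1],
    [[0,0.1,-11.3],[0,0,0],1],
    [[0,0.1,-11.3],[0,0,0],1],
    [[0,0.1,-11.3],[0,0,0],1]
  ],
  "force": 40
}}

```text
clock: 10.3
ee_pos: [424.5, 301.6, 162.1]
tool_rot: [-3.141, -0.001, 0.064]
contact_force: [-0.9, -0.4, -0.6]
opening: 0.331
grasp_force: 0.2
```

Emit:
{"api": "drive_tool", "payload": {
  "moves": [
    [[0,0,0],[0,0,0],1],
    [[0,0,0],[0,0,0],1],
    [[0,0,0.5],[0,0,0],1],
    [[0,0,1.5],[0,0,0],1],
    [[0,0,2],[0,0,0],1],
    [[0,0,2],[0,0,0],1]
  ]
}}

```text
clock: 10.9
ee_pos: [424.6, 301.6, 182.2]
tool_rot: [-3.141, -0.001, 0.063]
contact_force: [0.0, -0.6, -2.7]
opening: 0.315
grasp_force: 39.6
```

Emit:
{"api": "drive_tool", "payload": {
  "moves": [
    [[0.6,-1.5,0],[0,0,0],1],
    [[1.6,-4,0],[0,0,0],1],
    [[2.6,-6.5,0],[0,0,0],1],
    [[3.6,-9,0],[0,0,0],1],
    [[4.6,-11.5,0],[0,0,0],1],
    [[5.4,-13.4,0],[0,0,0],1],
    [[5.8,-14.3,0],[0,0,0],1],
    [[5.8,-14.3,0],[0,0,0],1],
    [[5.8,-14.3,-1],[0,0,0],1],
    [[5.8,-14.3,-1.3],[0,0,0],1]
  ]
}}

```text
clock: 11.9
ee_pos: [480.9, 159.5, 167.1]
tool_rot: [-3.141, 0.002, 0.066]
contact_force: [-1.0, -0.0, -2.2]
opening: 0.316
grasp_force: 39.6
```

```bash
python3 - <<'E'
from h import *
p,d=grab('scene','c.png'); P=pts(d,'scene'); X,Y,Z=P[...,0],P[...,1],P[...,2]
b=(abs(X-483)<60)&(abs(Y-159)<60)
dk=p.max(-1)<70
for a,c in((3,35),(50,130)):
    q=P[b&(Z>a)&(Z<c)&dk]; print(len(q),q.min(0).round(),q.max(0).round(),q.mean(0).round(1))
q=P[b&(p[...,0]>130)&(p[...,1]<60)&(Z>130)];print('red',len(q),q.mean(0).round(1),q.max(0))
E
```

```text
8 [453. 152.  14.] [459. 175.  17.] [456.5 162.4  15.7]
108 [479. 155.  50.] [487. 164. 130.] [483.2 159.4  91.7]
red 327 [488.2 159.8 190. ] [501.00147833 173.19490637 232.9029557 ]
```

View pics/c.png

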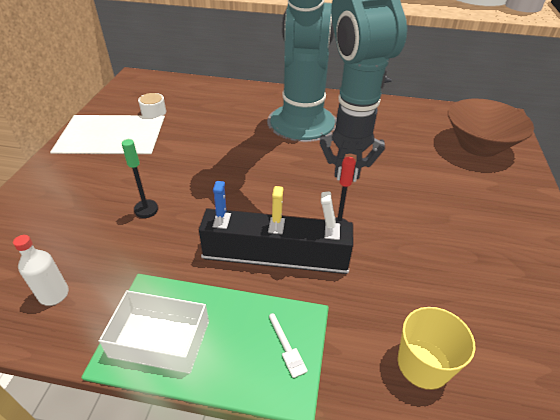

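The stand hangs upright at image (345,190), behind the white handle (leaning right, (328,210)). Lower the last 5 mm and release.

Emit:
{"api": "drive_tool", "payload": {
  "moves": [
    [[0,0,-0.2],[0,0,0],1],
    [[0,0,-0.4],[0,0,0],1],
    [[0,0,-0.5],[0,0,0],1],
    [[0,0,-0.5],[0,0,0],1],
    [[0,0,-0.5],[0,0,0],1]
  ]
}}

```text
clock: 12.45
ee_pos: [482.2, 158.4, 163.4]
tool_rot: [-3.142, -0.0, 0.064]
contact_force: [-0.3, -0.4, -2.0]
opening: 0.319
grasp_force: 39.6
```

Emit:
{"api": "drive_tool", "payload": {
  "moves": [
    [[0,0,-0.1],[0,0,0],1],
    [[0,0,-0.15],[0,0,0],1],
    [[0,0,-0.15],[0,0,0],1],
    [[0,0,-0.15],[0,0,0],1]
  ]
}}

```text
clock: 12.85
ee_pos: [482.4, 158.5, 162.1]
tool_rot: [-3.142, -0.001, 0.064]
contact_force: [-1.0, -0.3, 0.6]
opening: 0.322
grasp_force: 40.1
```

On the bench (force went from −2 to +0.6 N). Open and lift.

Emit:
{"api": "drive_tool", "payload": {
  "moves": [
    [[0,0,0],[0,0,0],0.6],
    [[0,0,0],[0,0,0],0.3],
    [[0,0,0],[0,0,0],0],
    [[0,0,0],[0,0,0],0],
    [[0,0,0],[0,0,0],0],
    [[0,0,2],[0,0,0],0],
    [[0,0,5],[0,0,0],0],
    [[0,0,9],[0,0,0],0],
    [[0,0,13],[0,0,0],0],
    [[0,0,13],[0,0,0],0]
  ]
}}

```text
clock: 13.85
ee_pos: [484.9, 159.8, 297.4]
tool_rot: [-3.139, -0.01, 0.064]
contact_force: [0.3, 0.3, 0.6]
opening: 1.002
grasp_force: 0.0
```

```bash
python3 - <<'E'
from h import *
print(bot.observe()['ee_pos'],bot.observe()['opening'])
for n in('scene','top'):
    p,d=grab(n,n+'d.png'); P=pts(d,n); X,Y,Z=P[...,0],P[...,1],P[...,2]
    b=(abs(X-483)<60)&(abs(Y-159)<60)
    for a,c in((50,70),(110,130),(150,215)):
        q=P[b&(Z>a)&(Z<c)]; print(n,len(q),q.mean(0).round(1) if len(q) else '')
    S=p.astype(int); w=(S.max(-1)-S.min(-1)<50)&(S.min(-1)>90)
    q=P[(X>550)&(X<610)&(Y>80)&(Y<190)&(Z>185)&(Z<206)&w]; print('white top',len(q),q.mean(0).round(1))
E
```

```text
[484.91285998 159.79081261 297.37246589] 1.0019627204207726
scene 32 [484.5 159.6  60.7]
scene 37 [484.4 159.6 119.9]
scene 348 [488.3 159.5 185.6]
white top 120 [585.7 124.9 194.3]
top 12 [515.6 166.7  60.8]
top 0 
top 32 [472.1 149.  184.7]
white top 138 [580.6 123.7 195.8]
```

View pics/scened.png

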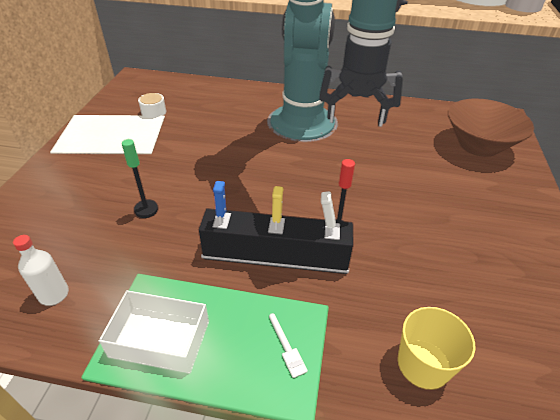

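The red stand stands upright and free at about (483,159) mm (image (345,190)), about 95 mm in front of the white foot. The white handle still leans right and the gripper is clear.

```bash
python3 -c "
from bench import bot
print(bot.job_done())"
```

```text
the job is handed in; nothing more can be done
None
```

The white handle is the loose one. I leant it left, then left it leaning about 13° right. The red stand is upright and released about 95 mm in front of it, and the job was handed in at about 14 s; the hand-in gave no verdict.

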